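Find and mark the softest microscope mount

TASK

Three look-alike spring mounts for the microscope's feet stand in a row on a rail, and the softest is to be marked. Going from the robot's left to its right, press each black rubber pad well down with the closed fingertips and let it come back, to feel its spring; then push the aluminium tag of the softest mount fully down and draw the hand clear. Leave the other two tags up, and do not pick up, shove or knock over the things standing around.

Things in the scene. Friction and masses are not known exactly. Their poses are not given: they have to be found in the camera images.
- rail: Dark steel rail fixed to the bench, 170 x 480 x 10 mm (x, y, z), carrying a row of three look-alike mounts 160 mm apart: left (rail +y), middle, right. Each mount: steel plate 150 x 80 x 12 mm with a sprung rubber pad at the far end and a push-down tag at the end towards the robot. Origin: centre of the underside; x points away from the robot, yaw up to 0.35 rad.
- left_pad (a point): Centre of the top of the left mount's round black rubber pad, diameter 54 mm, as it is when free: 68 mm above the bench, at x = +30, y = +160 mm in the rail's frame. The point belongs to the rail and does not sink with the pad. The pad goes straight down up to 12 mm on its spring and comes back when released.
- left_tag (a point): Centre of the flat top of the left mount's tag as it is when up: 82 mm above the bench, at x = -45, y = +160 mm in the rail's frame; the point belongs to the rail and does not sink. The tag is an upright aluminium plate with a cross head 20 x 34 x 8 mm (x, y, z) over a grey guide block whose top is 53 mm above the bench. Fully down its top is at 62 mm.
- middle_pad (a point): Centre of the top of the middle mount's round black rubber pad, diameter 54 mm, as it is when free: 68 mm above the bench, at x = +30, y = 0 mm in the rail's frame. The point belongs to the rail and does not sink with the pad. The pad goes straight down up to 12 mm on its spring and comes back when released.
- middle_tag (a point): Centre of the flat top of the middle mount's tag as it is when up: 82 mm above the bench, at x = -45, y = 0 mm in the rail's frame; the point belongs to the rail and does not sink. The tag is an upright aluminium plate with a cross head 20 x 34 x 8 mm (x, y, z) over a grey guide block whose top is 53 mm above the bench. Fully down its top is at 62 mm.
- right_pad (a point): Centre of the top of the right mount's round black rubber pad, diameter 54 mm, as it is when free: 68 mm above the bench, at x = +30, y = -160 mm in the rail's frame. The point belongs to the rail and does not sink with the pad. The pad goes straight down up to 12 mm on its spring and comes back when released.
- right_tag (a point): Centre of the flat top of the right mount's tag as it is when up: 82 mm above the bench, at x = -45, y = -160 mm in the rail's frame; the point belongs to the rail and does not sink. The tag is an upright aluminium plate with a cross head 20 x 34 x 8 mm (x, y, z) over a grey guide block whose top is 53 mm above the bench. Fully down its top is at 62 mm.
- pad_a (a joint): How far the pad of mount a is pressed down, m: 0 free, 0.012 at its stop. The mounts a, b, c stand in a new order on the rail each time. Linear spring with a slight preload (3 mm worth); the three differ clearly, each about twice as stiff as the next softer one. 5 mm down takes 2 to 10 N, the full 12 mm 4 to 18 N.
- tag_a (a joint): How far the tag of mount a is pushed down, m: 0 up, 0.020 fully down. It slides with about 4 N of friction and stays where it is left.
- pad_b (a joint): How far the pad of mount b is pressed down, m: 0 free, 0.012 at its stop. The mounts a, b, c stand in a new order on the rail each time. Linear spring with a slight preload (3 mm worth); the three differ clearly, each about twice as stiff as the next softer one. 5 mm down takes 2 to 10 N, the full 12 mm 4 to 18 N.
- tag_b (a joint): How far the tag of mount b is pushed down, m: 0 up, 0.020 fully down. It slides with about 4 N of friction and stays where it is left.
- pad_c (a joint): How far the pad of mount c is pressed down, m: 0 free, 0.012 at its stop. The mounts a, b, c stand in a new order on the rail each time. Linear spring with a slight preload (3 mm worth); the three differ clearly, each about twice as stiff as the next softer one. 5 mm down takes 2 to 10 N, the full 12 mm 4 to 18 N.
- tag_c (a joint): How far the tag of mount c is pushed down, m: 0 up, 0.020 fully down. It slides with about 4 N of friction and stays where it is left.
- pin_gauge: Bystander, loose: plain steel cylinder standing upright on the rail between two mounts, diameter 24, height 45 mm; origin at the centre of its underside.
- weight: Bystander, loose: brass knobbed weight standing upright on the rail between two mounts, diameter 28, height 44 mm; origin at the centre of its underside.
- test_block: Bystander, loose: flat steel disc, diameter 64, height 15 mm, on the bench beyond the rail; origin at the centre of its underside.
- oil: Bystander, loose: white plastic bottle with a black cap standing to the right of the rail, diameter 48, height 100 mm; origin at the centre of its underside.
- screwdriver: Bystander, loose: screwdriver with a black handle lying beyond the rail, roughly along it.
- gauge_block: Bystander, loose: small steel block 35 x 16 x 30 mm (x, y, z) on the robot's side of the rail; origin at the centre of its underside.

How it is judged:
By the outcome, as a careful person would: the job done as asked, in the order asked, and still so for the second after the job is handed in, with the robot touching nothing.
It also fails if it takes over 48 s, if anything falls off the work surface, if the arm or the gripper's body presses on something with over 40 N, if the wrist force passes 120 N, or if a joint passes its speed limit or range.

ROBOT

A 6-joint arm with a two-finger parallel gripper is mounted at the origin on the work surface. World frame = base frame: x ahead of the robot, y to its left, z up, the work surface at z = 0. Lengths are in m, angles in rad, forces in N, time in s.
With the tool pointing down it reaches from about 0.275 to 0.725 m from the base axis. Payload 15.9 kg.
Tool frame: the origin (TCP) lies on the centre line of the jaws, within the pads' length; the fingertips stand 17 mm ahead of it and the grasp point (between the pads) lies 2 mm behind it; z points along the fingers, y is the line along which they close (so a half turn about z gives the same grasp; the last joint's range is limited). The gripper opens to 85 mm and grips with 20 to 120 N. Pads are 22 mm wide; open, the fingers measure 114 mm over their backs; the gripper's body (76 mm by 85 mm) begins 54 mm behind the grasp point. The pads swing forward as they close: fully open they stand 13 mm farther back than shut.
Start: joints at [1.136, 0.213, -0.034, 1.323, 0, 1.571], TCP at [0.211, 0.453, 0.248] pointing down, gripper open.
Joint ranges: [-2.98, 2.98], [-0.74, 1.72], [-1.14, 1.35], [-2.1, 2.04], [-1.57, 1.44], [-3.14, 3.14]. Speed limits (rad/s): [1.89, 1.89, 2.39, 2.57, 3.14, 3.14].

INTERFACE

Orientations are given as [roll, pitch, yaw] about the fixed x, y, z axes, in that order (R = Rz(yaw) Ry(pitch) Rx(roll)).
In Python, from plant import env, eyes gives the robot as it stands. The module is installed in compiled form; this text tells all that it offers.
- The arm moves only by the shell command python3 -m crank 'ROWS' [FORCE]. ROWS is JSON, a list of rows, each an object of numbers: "x", "y", "z": the shift along the tool's x, y, z in units of 60 mm (1.0 is 60 mm); "wx", "wy", "wz": the turn, a rotation vector about the tool's x, y, z in units of 5 degrees (1.0 is 5 degrees); "grip": the closure, from -1 (fully open) to 1 (shut), so that 0 is half open. A call has 1 to 5 rows; each row shifts and turns the commanded pose from where the row before left it, along the tool's axes as they then stand; what a row does not reach is not made up. A row lasts 1/8 s, in which the tool goes at most 62.5 mm and 10.7 degrees, less where a joint would pass 70% of its speed; a pose out of reach is approached as far as the arm can. A call is refused whole if a number of a shift passes 1 or a number of a turn 1, either way. A call with a gripper value outside its range is refused whole. The fingers move at their own pace and stop on an object; FORCE is the grip in N (left out, the last holds). Time passes only in rows, so rows that do not move let the fingers close. It gives the time, the measured TCP pose, the force, the opening and the grip force at its end, in the units of the state.
- env.sense(): the state, without advancing time (a new reading comes with each control period).
- eyes.snapshot(name): name is "scene" or "top" or "wrist"; returns a dict with "frame" (384x512x3 uint8, red, green, blue), "z_map" (384x512 float32, m along the optical axis (not along the pixel's ray), 0 where there is no reading), "fx", "fy", "cx", "cy" (pixels), "position" and "orientation" of the camera in the world; the wrist camera has in their place "mount" (4x4, takes a point from camera to tool coordinates, whose origin is the TCP and whose axes are the flange's). Camera axes: x right, y down, z forward; pixel columns grow to the right and rows downward; lengths in m; the calibration is good to about 2 mm. A picture is of the moment at which its call begins: read the wrist's pose just before it.
- env.finish_job(): hands the job in; it is judged then, once.
The state is a dict: "time_s": time; "qpos": joint angles; "qvel": joint speeds; "joint_efforts": joint torques, N m; "eef_pos": TCP position; "tcp_rot": TCP orientation; "force": force on the tool from outside, world axes, zero at the start; "moment": the same for the moment, N m; "opening": opening from 0.0 (shut) to 1.0 (fully open); "gripper_force": force on a finger pad.
Only numpy, scipy, OpenCV 4.12 (cv2) and the standard library are available. Lean on these libraries where they do the work, as an engineer would, in place of code of your own. Each camera call takes 0.05 s, during which the arm holds its last target. There are 200 camera calls.

## Working session

There is one attempt and no reset: what is moved stays moved. The work goes in short steps, Python scripts to look and compute and a shell command to move; the robot and the scene stay as the last step left them, time stands still between calls to the robot, and variables do not carry over. Pictures are saved under pics/ and viewed, at most 10 in all, crops included, and the job is handed in when it is done.

```bash
mkdir -p pics; python3 - <<'E'
from plant import env, eyes
import cv2, numpy as np, pickle
s=env.sense(); print(s)
for n in ("top","scene"):
    d=eyes.snapshot(n); pickle.dump(d,open(n+".pkl","wb"))
    cv2.imwrite(f"pics/{n}0.png",d["frame"][:,:,::-1])
    print(n,[d[k] for k in("fx","fy","cx","cy","position","orientation")])
E
```

```text
{'time_s': 0.0, 'qpos': array([ 1.13596748e+00,  2.13363141e-01, -3.50440808e-02,  1.32352976e+00,
        1.71234741e-05,  1.57078413e+00]), 'qvel': array([-0.00099516,  0.00122441, -0.00107877,  0.00040699,  0.00074979,
        0.00137367]), 'joint_efforts': array([ 1.64722689e-03, -6.86156988e+01,  4.87117231e+01,  1.75427296e-02,
       -3.51965377e-05, -2.47078441e-05]), 'eef_pos': array([0.21048459, 0.45317534, 0.24781864]), 'tcp_rot': array([-3.14045200e+00, -1.71373782e-05,  2.70677599e+00]), 'force': array([-0.34092716,  0.42952559,  0.03286341]), 'moment': array([ 0.04906185, -0.00899614, -0.00881702]), 'gripper_force': 0.0, 'opening': 1.0067439166642458}
top [421.6735540441523, 421.6735540441523, 254.31858194293, 194.21253336100912, array([ 0.38791806, -0.08090105,  1.17913551]), array([-2.96433743,  0.01525497, -1.55386266])]
scene [439.33547235971423, 439.33547235971423, 249.42414087227723, 190.40628443414613, array([1.36026091, 0.11856752, 0.64712948]), array([-2.17642031, -0.01110036,  1.83603526])]
```

View pics/top0.png

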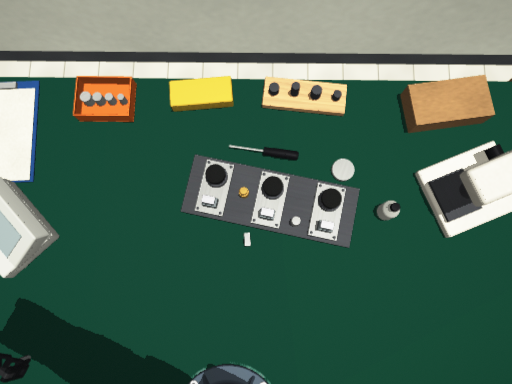

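View pics/scene0.png

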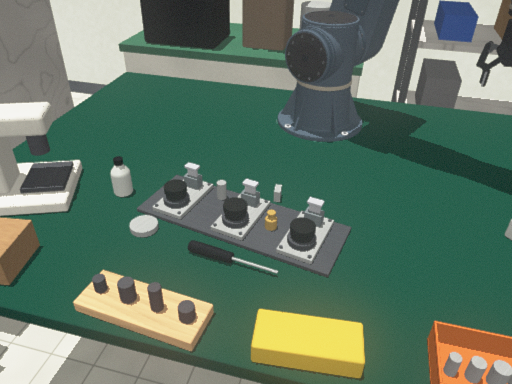

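The top view shows the pads near (216,175), (272,187) and (330,199), and the tags near (209,201), (267,213) and (326,226). The pin gauge is at (296,221), the weight at (244,192), the gauge block at (247,239) and the oil bottle at (390,210). The scene view agrees with this.

```bash
cat > h.py <<'E'
import numpy as np, cv2, pickle
from scipy.spatial.transform import Rotation as R
def cloud(d):
    v,u=np.mgrid[:384,:512]; z=d["z_map"]
    c=np.stack([(u-d["cx"])/d["fx"]*z,(v-d["cy"])/d["fy"]*z,z],-1)
    return c@R.from_euler("xyz",d["orientation"]).as_matrix().T+d["position"]
def ray(d,u,v,h):
    r=R.from_euler("xyz",d["orientation"]).as_matrix()@[(u-d["cx"])/d["fx"],(v-d["cy"])/d["fy"],1]
    return d["position"]+r*(h-d["position"][2])/r[2]
E
python3 - <<'E'
from h import *
d=pickle.load(open("top.pkl","rb")); P=cloud(d)
g=d["frame"].max(-1)
v,u=np.mgrid[:384,:512]
roi=(u>185)&(u<358)&(v>158)&(v<243)
print("bench z",np.median(P[300:340,150:180,2]),"rail",np.median(P[190:205,300:306,2]))
m=(roi&(g<45)&(P[...,2]>.045)&(P[...,2]<.08)).astype(np.uint8)
n,l,st,c=cv2.connectedComponentsWithStats(m)
pads=[]
for i in range(1,n):
    if st[i,4]>100:
        print("pad px",c[i],st[i],np.median(P[l==i],0)); 
        top=(l==i)&(P[...,2]>.06)
        (cx,cy),r=cv2.minEnclosingCircle(np.argwhere(top)[:,::-1].astype(np.float32))
        q=ray(d,cx,cy,.068);pads.append(q);print("  circ",cx,cy,r*1.11/421*1000,q)
pads=np.array(sorted(pads,key=lambda q:-q[1]))
m=(roi&(P[...,2]>.074)).astype(np.uint8)
n,l,st,c=cv2.connectedComponentsWithStats(m)
for i in range(1,n):
    if st[i,4]>10: print("tag",c[i],st[i],np.median(P[l==i],0),ray(d,*c[i],.082))
if len(pads)==3:
    e=pads[0]-pads[2];yaw=np.arctan2(-e[0],e[1]);print("span",np.hypot(*e[:2]),"yaw",yaw)
    Rz=R.from_euler("z",yaw).as_matrix(); o=pads.mean(0)
    for k in(160,0,-160): print("pad",o+Rz@[0,k/1e3,0],"tag",o+Rz@[-.075,k/1e3,.014])
E
```

```text
bench z 2.590928771684098e-05 rail 0.010257462256378247
pad px [215.18333333 174.13      ] [206 165  20  19 300] [0.64080968 0.04655188 0.06798544]
  circ 215.26315307617188 174.0 25.672210571035357 [0.64069451 0.04598366 0.068     ]
pad px [272.30169492 186.13898305] [263 177  20  19 295] [ 0.60935538 -0.10778763  0.06787382]
  circ 272.4787292480469 186.03192138671875 25.559412872423184 [ 0.60967186 -0.10896155  0.068     ]
pad px [330.52941176 198.33333333] [321 189  20  20 306] [ 0.57876339 -0.26392825  0.06776486]
  circ 330.8415832519531 198.3267364501953 25.96266841661902 [ 0.57842775 -0.26471989  0.068     ]
tag [207.91919192 199.43434343] [201 195  14  10  99] [0.56808273 0.06128846 0.08148614] [0.56840899 0.06152574 0.082     ]
tag [267.06185567 211.98969072] [261 208  13   9  97] [ 0.53722911 -0.09486888  0.08172911] [ 0.53728282 -0.0950596   0.082     ]
tag [326.875      224.77884615] [320 220  15  10 104] [ 0.50556638 -0.25126077  0.08213707] [ 0.50603296 -0.25106238  0.082     ]
span 0.31688143562375276 yaw -0.1977856193786253
pad [0.64103781 0.04764807 0.068     ] tag [0.56750001 0.06238546 0.082     ]
pad [ 0.60959804 -0.10923259  0.068     ] tag [ 0.53606023 -0.09449519  0.082     ]
pad [ 0.57815826 -0.26611325  0.068     ] tag [ 0.50462045 -0.25137585  0.082     ]
```

The pads and tags match the given layout: the span is 317 mm against 320, heights are right, and yaw is -0.198. I'll turn the tool to yaw 1.373 (tool x along rail +y, tool y along rail +x) and close the fingers.

```bash
python3 -m crank '[{"wz":1,"grip":1},{"wz":1,"grip":1},{"wz":1,"grip":1},{"wz":1,"grip":1},{"wz":1,"grip":1}]' 40; python3 -m crank '[{"wz":1,"grip":1},{"wz":1,"grip":1},{"wz":1,"grip":1},{"wz":1,"grip":1},{"wz":1,"grip":1}]';python3 -m crank '[{"wz":1,"grip":1},{"wz":1,"grip":1},{"wz":1,"grip":1},{"wz":1,"grip":1},{"wz":1,"grip":1}]'
cat > go.py <<'E'
import sys
from h import *
from plant import env
pads=np.array([[.641,.0472,.068],[.6096,-.1091,.068],[.5783,-.2656,.068]])
tags=np.array([[.568,.0620,.082],[.5367,-.0948,.082],[.5054,-.2512,.082]])
s=env.sense()
M=R.from_euler("xyz",s["tcp_rot"]).as_matrix()
print("t",s["time_s"],"tcp",s["eef_pos"].round(4),s["tcp_rot"].round(3),"open",s["opening"],"F",s["force"].round(2))
for n,A in(("pad",pads),("tag",tags)):
    for a in A: print(n,"units to tip-on-top:",(M.T@(a+[0,0,.017]-s["eef_pos"])/.06).round(3))
E
python3 go.py
```

```text
t 0.1 tcp [0.2105 0.4532 0.2479] [-3.141 -0.     2.707] open 0.9996225709383272 F [ 0.2   0.19 -0.99]
pad units to tip-on-top: [-9.358 -3.112  2.718]
pad units to tip-on-top: [-9.981 -5.695  2.72 ]
pad units to tip-on-top: [-10.606  -8.28    2.723]
tag units to tip-on-top: [-8.151 -3.401  2.484]
tag units to tip-on-top: [-8.778 -5.991  2.487]
tag units to tip-on-top: [-9.403 -8.575  2.49 ]schema error: expected keys x, y, z, wx, wy, wz, grip
schema error: expected keys x, y, z, wx, wy, wz, grip
schema error: expected keys x, y, z, wx, wy, wz, grip
```

```bash
python3 -m crank '[{"x":0,"y":0,"z":0,"wx":0,"wy":0,"wz":1,"grip":1},{"x":0,"y":0,"z":0,"wx":0,"wy":0,"wz":1,"grip":1},{"x":0,"y":0,"z":0,"wx":0,"wy":0,"wz":1,"grip":1},{"x":0,"y":0,"z":0,"wx":0,"wy":0,"wz":1,"grip":1},{"x":0,"y":0,"z":0,"wx":0,"wy":0,"wz":1,"grip":1}]' 40
python3 -m crank '[{"x":0,"y":0,"z":0,"wx":0,"wy":0,"wz":1,"grip":1},{"x":0,"y":0,"z":0,"wx":0,"wy":0,"wz":1,"grip":1},{"x":0,"y":0,"z":0,"wx":0,"wy":0,"wz":1,"grip":1},{"x":0,"y":0,"z":0,"wx":0,"wy":0,"wz":1,"grip":1},{"x":0,"y":0,"z":0,"wx":0,"wy":0,"wz":1,"grip":1}]' 40
python3 -m crank '[{"x":0,"y":0,"z":0,"wx":0,"wy":0,"wz":1,"grip":1},{"x":0,"y":0,"z":0,"wx":0,"wy":0,"wz":1,"grip":1},{"x":0,"y":0,"z":0,"wx":0,"wy":0,"wz":1,"grip":1},{"x":0,"y":0,"z":0,"wx":0,"wy":0,"wz":1,"grip":1},{"x":0,"y":0,"z":0,"wx":0,"wy":0,"wz":1,"grip":1}]' 40
python3 go.py
```

```text
time_s: 0.72
eef_pos: [0.2105, 0.4533, 0.248]
tcp_rot: [-3.141, 0.0, 2.268]
force: [-1.5, 0.2, 0.1]
opening: 0.004
gripper_force: 0.0
time_s: 1.35
eef_pos: [0.2105, 0.4533, 0.248]
tcp_rot: [-3.141, 0.001, 1.831]
force: [-1.1, 0.3, 0.6]
opening: 0.003
gripper_force: 0.0
time_s: 1.98
eef_pos: [0.2105, 0.4533, 0.248]
tcp_rot: [-3.141, 0.001, 1.395]
force: [0.2, 0.7, 1.2]
opening: -0.003
gripper_force: 0.0
t 1.975 tcp [0.2105 0.4533 0.248 ] [-3.141e+00  1.000e-03  1.395e+00] open -0.0026980651103155804 F [0.22 0.71 1.2 ]
pad units to tip-on-top: [-5.407  8.249  2.719]
pad units to tip-on-top: [-8.063  8.189  2.72 ]
pad units to tip-on-top: [-10.723   8.132   2.722]
tag units to tip-on-top: [-5.377  7.008  2.486]
tag units to tip-on-top: [-8.041  6.951  2.487]
tag units to tip-on-top: [-10.699   6.894   2.489]
```

```bash
python3 -m crank '[{"x":-0.5,"y":0.75,"z":0,"wx":0,"wy":0,"wz":0.2,"grip":1},{"x":-0.5,"y":0.75,"z":0.1,"wx":0,"wy":0,"wz":0,"grip":1},{"x":-0.5,"y":0.75,"z":0.1,"wx":0,"wy":0,"wz":0,"grip":1},{"x":-0.5,"y":0.75,"z":0.1,"wx":0,"wy":0,"wz":0,"grip":1},{"x":-0.5,"y":0.75,"z":0.1,"wx":0,"wy":0,"wz":0,"grip":1}]' 40
python3 -m crank '[{"x":-0.5,"y":0.75,"z":0.1,"wx":0,"wy":0,"wz":0,"grip":1},{"x":-0.5,"y":0.75,"z":0.2,"wx":0,"wy":0,"wz":0,"grip":1},{"x":-0.5,"y":0.75,"z":0.2,"wx":0,"wy":0,"wz":0,"grip":1},{"x":-0.5,"y":0.75,"z":0.2,"wx":0,"wy":0,"wz":0,"grip":1},{"x":-0.5,"y":0.75,"z":0.2,"wx":0,"wy":0,"wz":0,"grip":1}]' 40
python3 -m crank '[{"x":0,"y":0,"z":0,"wx":0,"wy":0,"wz":0,"grip":1}]' 40
python3 go.py
```

```text
time_s: 2.6
eef_pos: [0.4047, 0.2628, 0.224]
tcp_rot: [-3.141, 0.0, 1.38]
force: [0.3, 0.5, 0.1]
opening: -0.0
gripper_force: 0.0
time_s: 3.22
eef_pos: [0.5973, 0.0729, 0.1696]
tcp_rot: [-3.141, 0.0, 1.38]
force: [0.9, 1.4, 0.4]
opening: 0.0
gripper_force: 0.0
time_s: 3.35
eef_pos: [0.5974, 0.0716, 0.1683]
tcp_rot: [-3.139, 0.001, 1.377]
force: [-1.4, 0.9, -0.8]
opening: 0.002
gripper_force: 0.0
t 3.35 tcp [0.5974 0.0716 0.1683] [-3.139e+00  1.000e-03  1.377e+00] open 0.0024472220234337556 F [-1.44  0.92 -0.76]
pad units to tip-on-top: [-0.257  0.795  1.386]
pad units to tip-on-top: [-2.915  0.783  1.389]
pad units to tip-on-top: [-5.574  0.774  1.393]
tag units to tip-on-top: [-0.25  -0.447  1.156]
tag units to tip-on-top: [-2.915 -0.455  1.159]
tag units to tip-on-top: [-5.573 -0.465  1.162]
```

```bash
python3 -m crank '[{"x":-0.25,"y":0.8,"z":0,"wx":0,"wy":0,"wz":0,"grip":1},{"x":0,"y":0,"z":0.6,"wx":0,"wy":0,"wz":0,"grip":1},{"x":0,"y":0,"z":0.6,"wx":0,"wy":0,"wz":0,"grip":1},{"x":0,"y":0,"z":0,"wx":0,"wy":0,"wz":0,"grip":1},{"x":0,"y":0,"z":0,"wx":0,"wy":0,"wz":0,"grip":1}]' 40
python3 go.py | head -2
python3 -m crank '[{"x":0,"y":0,"z":0.15,"wx":0,"wy":0,"wz":0,"grip":1},{"x":0,"y":0,"z":0.05,"wx":0,"wy":0,"wz":0,"grip":1},{"x":0,"y":0,"z":0.05,"wx":0,"wy":0,"wz":0,"grip":1},{"x":0,"y":0,"z":0,"wx":0,"wy":0,"wz":0,"grip":1},{"x":0,"y":0,"z":0,"wx":0,"wy":0,"wz":0,"grip":1}]' 40
python3 go.py | head -2
```

```text
time_s: 3.98
eef_pos: [0.6409, 0.051, 0.0999]
tcp_rot: [3.14, -0.0, 1.381]
force: [0.0, -0.5, 0.5]
opening: -0.001
gripper_force: 0.0
t 3.975 tcp [0.6409 0.051  0.0999] [ 3.14  -0.     1.381] open -0.0007260544172960632 F [ 0.03 -0.46  0.45]
pad units to tip-on-top: [-0.063  0.013  0.248]
time_s: 4.6
eef_pos: [0.6407, 0.0506, 0.0835]
tcp_rot: [3.141, -0.0, 1.38]
force: [-1.0, 1.1, 0.4]
opening: -0.003
gripper_force: 0.5
t 4.6 tcp [0.6407 0.0506 0.0835] [ 3.141 -0.     1.38 ] open -0.0034337855078665183 F [-1.02  1.06  0.35]
pad units to tip-on-top: [-0.054  0.016 -0.025]
```

```bash
python3 -m crank '[{"x":-0.05,"y":0,"z":0.05,"wx":0,"wy":0,"wz":0,"grip":1},{"x":0,"y":0,"z":0.05,"wx":0,"wy":0,"wz":0,"grip":1},{"x":0,"y":0,"z":0,"wx":0,"wy":0,"wz":0,"grip":1}]' 40
python3 -m crank '[{"x":0,"y":0,"z":0.05,"wx":0,"wy":0,"wz":0,"grip":1},{"x":0,"y":0,"z":0,"wx":0,"wy":0,"wz":0,"grip":1}]' 40
python3 -m crank '[{"x":0,"y":0,"z":0,"wx":0,"wy":0,"wz":0,"grip":1}]' 40
python3 go.py | head -2
```

```text
time_s: 4.97
eef_pos: [0.6402, 0.0474, 0.0772]
tcp_rot: [3.141, 0.0, 1.38]
force: [2.0, -0.2, 3.3]
opening: -0.001
gripper_force: 1.5
time_s: 5.22
eef_pos: [0.6402, 0.0475, 0.0742]
tcp_rot: [3.141, 0.0, 1.38]
force: [1.1, -0.9, 4.1]
opening: 0.0
gripper_force: 1.9
time_s: 5.35
eef_pos: [0.6402, 0.0475, 0.0744]
tcp_rot: [3.141, 0.0, 1.38]
force: [2.0, -1.5, 3.9]
opening: -0.002
gripper_force: 1.9
t 5.35 tcp [0.6402 0.0475 0.0744] [3.141 0.    1.38 ] open -0.001653049720942107 F [ 2.03 -1.46  3.93]
pad units to tip-on-top: [-0.002  0.014 -0.177]
```

The left pad took about 4 N at 10.6 mm. I'll release it and go to the middle one.

```bash
python3 -m crank '[{"x":0,"y":0,"z":-0.3,"wx":0,"wy":0,"wz":0,"grip":1},{"x":0,"y":0,"z":-0.6,"wx":0,"wy":0,"wz":0,"grip":1},{"x":-0.6,"y":0,"z":0,"wx":0,"wy":0,"wz":0,"grip":1},{"x":-0.7,"y":0,"z":0,"wx":0,"wy":0,"wz":0,"grip":1},{"x":-0.7,"y":0,"z":0,"wx":0,"wy":0,"wz":0,"grip":1}]' 40
python3 -m crank '[{"x":-0.65,"y":0,"z":0,"wx":0,"wy":0,"wz":0,"grip":1},{"x":0,"y":0,"z":0.4,"wx":0,"wy":0,"wz":0,"grip":1},{"x":0,"y":0,"z":0.1,"wx":0,"wy":0,"wz":0,"grip":1},{"x":0,"y":0,"z":0,"wx":0,"wy":0,"wz":0,"grip":1},{"x":0,"y":0,"z":0,"wx":0,"wy":0,"wz":0,"grip":1}]' 40
python3 go.py | head -3
```

```text
time_s: 5.98
eef_pos: [0.6167, -0.071, 0.128]
tcp_rot: [-3.141, -0.0, 1.381]
force: [0.1, 0.6, 0.7]
opening: -0.0
gripper_force: 0.0
time_s: 6.6
eef_pos: [0.6104, -0.108, 0.099]
tcp_rot: [3.141, -0.0, 1.381]
force: [-0.5, -0.5, 0.4]
opening: 0.002
gripper_force: 0.0
t 6.6 tcp [ 0.6104 -0.108   0.099 ] [ 3.141 -0.     1.381] open 0.0020341910699575596 F [-0.5  -0.45  0.44]
pad units to tip-on-top: [2.637 0.014 0.233]
pad units to tip-on-top: [-0.02  -0.009  0.233]
```

Now press the middle pad about 10 mm, the same way.

```bash
python3 -m crank '[{"x":0,"y":0,"z":0.2,"wx":0,"wy":0,"wz":0,"grip":1},{"x":0,"y":0,"z":0.05,"wx":0,"wy":0,"wz":0,"grip":1},{"x":0,"y":0,"z":0.06,"wx":0,"wy":0,"wz":0,"grip":1},{"x":0,"y":0,"z":0.04,"wx":0,"wy":0,"wz":0,"grip":1},{"x":0,"y":0,"z":0,"wx":0,"wy":0,"wz":0,"grip":1}]' 40
python3 -m crank '[{"x":0,"y":0,"z":0.06,"wx":0,"wy":0,"wz":0,"grip":1},{"x":0,"y":0,"z":0,"wx":0,"wy":0,"wz":0,"grip":1}]' 40
python3 -m crank '[{"x":0,"y":0,"z":0,"wx":0,"wy":0,"wz":0,"grip":1}]' 40
python3 go.py | head -3
```

```text
time_s: 7.22
eef_pos: [0.61, -0.1083, 0.0774]
tcp_rot: [3.142, -0.0, 1.38]
force: [-1.9, 2.4, 5.9]
opening: -0.002
gripper_force: 3.1
time_s: 7.48
eef_pos: [0.61, -0.1083, 0.0739]
tcp_rot: [3.141, -0.0, 1.38]
force: [-2.6, 3.4, 7.4]
opening: -0.002
gripper_force: 4.1
time_s: 7.6
eef_pos: [0.61, -0.1083, 0.0741]
tcp_rot: [3.141, -0.0, 1.38]
force: [-2.6, 2.5, 8.5]
opening: 0.003
gripper_force: 4.0
t 7.6 tcp [ 0.61   -0.1083  0.0741] [ 3.141 -0.     1.38 ] open 0.002775699519804043 F [-2.58  2.51  8.47]
pad units to tip-on-top: [ 2.643  0.017 -0.181]
pad units to tip-on-top: [-0.014 -0.004 -0.182]
```

The middle pad took about 8 N at 10.9 mm. Next is the right one.

```bash
python3 -m crank '[{"x":0,"y":0,"z":-0.3,"wx":0,"wy":0,"wz":0,"grip":1},{"x":0,"y":0,"z":-0.6,"wx":0,"wy":0,"wz":0,"grip":1},{"x":-0.6,"y":0,"z":0,"wx":0,"wy":0,"wz":0,"grip":1},{"x":-0.7,"y":0,"z":0,"wx":0,"wy":0,"wz":0,"grip":1},{"x":-0.7,"y":0,"z":0,"wx":0,"wy":0,"wz":0,"grip":1}]' 40
python3 -m crank '[{"x":-0.65,"y":-0.03,"z":0,"wx":0,"wy":0,"wz":0,"grip":1},{"x":0,"y":0,"z":0.4,"wx":0,"wy":0,"wz":0,"grip":1},{"x":0,"y":0,"z":0.1,"wx":0,"wy":0,"wz":0,"grip":1},{"x":0,"y":0,"z":0,"wx":0,"wy":0,"wz":0,"grip":1},{"x":0,"y":0,"z":0,"wx":0,"wy":0,"wz":0,"grip":1}]' 40
python3 go.py | head -4
python3 -m crank '[{"x":0,"y":0,"z":0.2,"wx":0,"wy":0,"wz":0,"grip":1},{"x":0,"y":0,"z":0.05,"wx":0,"wy":0,"wz":0,"grip":1},{"x":0,"y":0,"z":0.06,"wx":0,"wy":0,"wz":0,"grip":1},{"x":0,"y":0,"z":0.04,"wx":0,"wy":0,"wz":0,"grip":1},{"x":0,"y":0,"z":0,"wx":0,"wy":0,"wz":0,"grip":1}]' 40
python3 go.py | head -4
```

```text
time_s: 8.22
eef_pos: [0.5868, -0.2275, 0.1276]
tcp_rot: [-3.141, 0.0, 1.381]
force: [-0.2, 0.5, 0.4]
opening: -0.005
gripper_force: 0.0
time_s: 8.85
eef_pos: [0.5786, -0.264, 0.0985]
tcp_rot: [3.141, 0.0, 1.381]
force: [0.5, 0.9, 1.0]
opening: -0.0
gripper_force: 0.0
t 8.85 tcp [ 0.5786 -0.264   0.0985] [3.141 0.    1.381] open -0.00025882190884987216 F [0.55 0.89 0.97]
pad units to tip-on-top: [5.289 0.043 0.224]
pad units to tip-on-top: [2.632 0.02  0.225]
pad units to tip-on-top: [-0.028 -0.     0.225]
time_s: 9.48
eef_pos: [0.5785, -0.2642, 0.0774]
tcp_rot: [3.14, -0.0, 1.381]
force: [-0.8, 2.2, 13.1]
opening: -0.0
gripper_force: 6.2
t 9.475 tcp [ 0.5785 -0.2642  0.0774] [ 3.14  -0.     1.381] open -0.00011116684702526178 F [-0.82  2.24 13.09]
pad units to tip-on-top: [ 5.293  0.041 -0.127]
pad units to tip-on-top: [ 2.636  0.02  -0.127]
pad units to tip-on-top: [-0.024  0.001 -0.127]
```

The right pad is already at 13 N at 7.6 mm, so the left mount is the softest. I'll finish the press, release, and return above the left tag.

```bash
python3 -m crank '[{"x":0,"y":0,"z":0.05,"wx":0,"wy":0,"wz":0,"grip":1},{"x":0,"y":0,"z":0,"wx":0,"wy":0,"wz":0,"grip":1}]' 40
python3 -m crank '[{"x":0,"y":0,"z":-0.3,"wx":0,"wy":0,"wz":0,"grip":1},{"x":0,"y":0,"z":-0.7,"wx":0,"wy":0,"wz":0,"grip":1},{"x":0.6,"y":0,"z":-0.2,"wx":0,"wy":0,"wz":0,"grip":1},{"x":0.7,"y":0,"z":0,"wx":0,"wy":0,"wz":0,"grip":1},{"x":0.7,"y":0,"z":0,"wx":0,"wy":0,"wz":0,"grip":1}]' 40
python3 -m crank '[{"x":0.7,"y":0,"z":0,"wx":0,"wy":0,"wz":0,"grip":1},{"x":0.7,"y":0,"z":0,"wx":0,"wy":0,"wz":0,"grip":1},{"x":0.7,"y":0,"z":0,"wx":0,"wy":0,"wz":0,"grip":1},{"x":0.7,"y":0,"z":0,"wx":0,"wy":0,"wz":0,"grip":1},{"x":0.5,"y":-0.3,"z":0,"wx":0,"wy":0,"wz":0,"grip":1}]' 40
python3 -m crank '[{"x":0,"y":-0.45,"z":0,"wx":0,"wy":0,"wz":0,"grip":1},{"x":0,"y":-0.45,"z":0,"wx":0,"wy":0,"wz":0,"grip":1},{"x":0,"y":0,"z":0,"wx":0,"wy":0,"wz":0,"grip":1},{"x":0,"y":0,"z":0,"wx":0,"wy":0,"wz":0,"grip":1}]' 40
python3 go.py
```

```text
time_s: 9.72
eef_pos: [0.5786, -0.2642, 0.0746]
tcp_rot: [3.14, 0.0, 1.381]
force: [-2.6, 3.5, 16.5]
opening: -0.003
gripper_force: 7.9
time_s: 10.35
eef_pos: [0.6008, -0.1453, 0.1456]
tcp_rot: [-3.141, 0.0, 1.38]
force: [0.5, 0.2, 0.1]
opening: 0.001
gripper_force: 0.0
time_s: 10.98
eef_pos: [0.6209, 0.0531, 0.145]
tcp_rot: [-3.141, 0.0, 1.381]
force: [0.5, -0.6, -0.4]
opening: 0.003
gripper_force: 0.0
time_s: 11.48
eef_pos: [0.568, 0.0615, 0.1458]
tcp_rot: [3.141, -0.0, 1.38]
force: [0.6, -1.0, -1.0]
opening: -0.001
gripper_force: 0.0
t 11.475 tcp [0.568  0.0615 0.1458] [ 3.141 -0.     1.38 ] open -0.0014469072924425056 F [ 0.58 -0.99 -1.01]
pad units to tip-on-top: [-0.004  1.239  1.013]
pad units to tip-on-top: [-2.661  1.218  1.013]
pad units to tip-on-top: [-5.321  1.2    1.013]
tag units to tip-on-top: [ 0.007 -0.003  0.779]
tag units to tip-on-top: [-2.657 -0.02   0.779]
tag units to tip-on-top: [-5.316 -0.039  0.779]
```

Centred over the left tag. Press down, with force checks near the stop.

```bash
python3 -m crank '[{"x":0,"y":0,"z":0.7,"wx":0,"wy":0,"wz":0,"grip":1},{"x":0,"y":0,"z":0.15,"wx":0,"wy":0,"wz":0,"grip":1},{"x":0,"y":0,"z":0.1,"wx":0,"wy":0,"wz":0,"grip":1},{"x":0,"y":0,"z":0.1,"wx":0,"wy":0,"wz":0,"grip":1},{"x":0,"y":0,"z":0,"wx":0,"wy":0,"wz":0,"grip":1}]' 40
python3 -m crank '[{"x":0,"y":0,"z":0.05,"wx":0,"wy":0,"wz":0,"grip":1},{"x":0,"y":0,"z":0,"wx":0,"wy":0,"wz":0,"grip":1}]' 40
python3 go.py
```

```text
time_s: 12.1
eef_pos: [0.5679, 0.0616, 0.0829]
tcp_rot: [3.141, -0.0, 1.38]
force: [0.1, -1.0, 0.2]
opening: -0.005
gripper_force: 0.0
time_s: 12.35
eef_pos: [0.5679, 0.0617, 0.0799]
tcp_rot: [3.141, -0.0, 1.38]
force: [1.8, 0.5, 0.5]
opening: 0.001
gripper_force: 0.5
t 12.35 tcp [0.5679 0.0617 0.0799] [ 3.141 -0.     1.38 ] open 0.0006541762787766027 F [1.82 0.53 0.45]
pad units to tip-on-top: [-0.006  1.242 -0.085]
pad units to tip-on-top: [-2.663  1.221 -0.085]
pad units to tip-on-top: [-5.323  1.203 -0.086]
tag units to tip-on-top: [ 0.006  0.001 -0.319]
tag units to tip-on-top: [-2.659 -0.017 -0.319]
tag units to tip-on-top: [-5.317 -0.036 -0.32 ]
```

```bash
python3 -m crank '[{"x":0,"y":0,"z":0.03,"wx":0,"wy":0,"wz":0,"grip":1},{"x":0,"y":0,"z":0,"wx":0,"wy":0,"wz":0,"grip":1}]' 40
python3 -m crank '[{"x":0,"y":0,"z":0.02,"wx":0,"wy":0,"wz":0,"grip":1},{"x":0,"y":0,"z":0,"wx":0,"wy":0,"wz":0,"grip":1}]' 40
```

```text
time_s: 12.6
eef_pos: [0.5681, 0.0617, 0.0789]
tcp_rot: [3.14, -0.0, 1.38]
force: [-3.5, -0.6, 16.3]
opening: -0.003
gripper_force: 7.5
time_s: 12.85
eef_pos: [0.5683, 0.0617, 0.0788]
tcp_rot: [3.139, -0.001, 1.38]
force: [-8.6, -1.0, 31.3]
opening: 0.004
gripper_force: 15.7
```

The tag is firmly on its stop (tip at 61.8 mm, 31 N). I'll draw clear and check.

```bash
python3 -m crank '[{"x":0,"y":0,"z":-0.3,"wx":0,"wy":0,"wz":0,"grip":1},{"x":0,"y":0,"z":-0.8,"wx":0,"wy":0,"wz":0,"grip":1},{"x":0,"y":0,"z":-0.8,"wx":0,"wy":0,"wz":0,"grip":1},{"x":0.5,"y":-0.7,"z":0,"wx":0,"wy":0,"wz":0,"grip":1},{"x":0.5,"y":-0.7,"z":0,"wx":0,"wy":0,"wz":0,"grip":1}]' 40
python3 -m crank '[{"x":0.5,"y":-0.7,"z":0,"wx":0,"wy":0,"wz":0,"grip":1},{"x":0.5,"y":-0.7,"z":0,"wx":0,"wy":0,"wz":0,"grip":1},{"x":0.5,"y":-0.7,"z":0,"wx":0,"wy":0,"wz":0,"grip":1},{"x":0,"y":0,"z":0,"wx":0,"wy":0,"wz":0,"grip":1},{"x":0,"y":0,"z":0,"wx":0,"wy":0,"wz":0,"grip":1}]' 40
python3 - <<'E'
from h import *
from plant import eyes
d=eyes.snapshot("top");P=cloud(d);P0=cloud(pickle.load(open("top.pkl","rb")))
for n,us in(("tag",[(208,199),(267,212),(327,225)]),("pad",[(215,174),(272,186),(331,198)])):
    for u,v in us: print(n,[np.median(Q[v-1:v+2,u-2:u+3,2]).round(4) for Q in(P0,P)])
s=eyes.snapshot("scene");cv2.imwrite("pics/s1.png",s["frame"][:,:,::-1])
E
```

```text
time_s: 13.48
eef_pos: [0.4959, 0.1371, 0.1911]
tcp_rot: [3.141, -0.001, 1.379]
force: [0.7, 1.3, 0.1]
opening: -0.002
gripper_force: 0.0
time_s: 14.1
eef_pos: [0.39, 0.2486, 0.1907]
tcp_rot: [3.141, 0.0, 1.381]
force: [-0.5, -0.1, 0.9]
opening: -0.0
gripper_force: 0.0
tag [np.float64(0.0813), np.float64(0.062)]
tag [np.float64(0.0819), np.float64(0.082)]
tag [np.float64(0.0831), np.float64(0.0811)]
pad [np.float64(0.0674), np.float64(0.0681)]
pad [np.float64(0.0674), np.float64(0.0681)]
pad [np.float64(0.0679), np.float64(0.0686)]
```

View pics/s1.png

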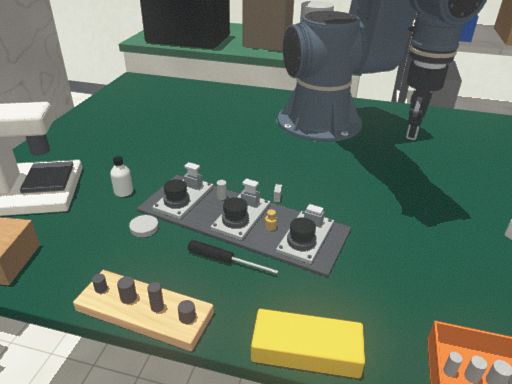

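The picture shows the left tag down at (314,215) and the other two up at (250,187) and (193,170). The loose things are where they were, and the hand is clear.

```bash
python3 -c "
from plant import env
print(env.finish_job())"
```

```text
the job is handed in; nothing more can be done
None
```

I pressed all three pads from left to right; the left mount was the softest (about 4 N, against 8 N and 16 N), so its tag is fully down at 62 mm, the other two tags are up, nothing else moved, the hand is clear, and the job was handed in at about 14 s.

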